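# Feel the depth of a dry-block well and seat the insert that fits it

## Task

Hold the depth rod, feel down the well of the dry block gently until the rod rests on the well's floor, and then stand the rod back in its stand. Take from the rack the one insert whose shank is exactly as long as the well is deep and lower it gently (do not drop it) all the way down, so that its shoulder comes flush with the top of the block, and let go. Do not take any other insert out of the rack, never press hard (keep below about 25 N), and leave the other things on the bench alone.

Things in the scene. Friction and masses are not known exactly. Their poses are not given: they have to be found in the camera images.
- dry_block: fixed aluminium block in a grey housing, 108 x 108 mm and 70 mm high; origin at the centre of its underside on the bench, z up. One round blind well 17.5 mm in diameter opens in the middle of its flat top; the rim has a 1.5 mm chamfer. The well is 30, 40 or 50 mm deep, different from run to run, and this is not told: it must be felt. (Where rules name floor_a, floor_b or floor_c they mean the well's floor; its pose is not given.)
- well (a point): centre of the well's mouth, level with the flat top of the dry block (70 mm above the bench); z up along the well's axis
- depth_rod: straight steel depth rod, 8 mm in diameter, 135 mm long, whose upper 50 mm is a black grip 12 mm in diameter; 60 g. It stands upright in its stand at the start. Origin at the centre of its lower tip; z runs up along the rod to the grip.
- rod_stand: fixed dark steel foot, 60 x 60 mm and 30 mm high, with a round blind hole 12 mm in diameter and 25 mm deep in the middle of its top (2.5 mm chamfer), so its floor is 5 mm above the bench; origin at the centre of the underside, z up
- rack: fixed white rack, 56 mm (x) by 180 mm (y), 25 mm high, with three round blind holes 18 mm in diameter and 15 mm deep in a row along its y axis, 55 mm apart (their floors are 10 mm above the bench); origin at the centre of the underside, z up, y along the row
- insert_short: steel insert standing upright in the rack: round shank 16 mm diameter and 30 mm long with a 3 mm chamfer at its foot (foot face 12 mm), then a shoulder, then a black grip stem 12 mm diameter and 40 mm long above it (total height 70 mm), 60 g. Origin at the centre of the foot; z runs up the axis. The three differ only in shank length (30, 40 or 50 mm) and their places in the rack are mixed.
- insert_mid: steel insert standing upright in the rack: round shank 16 mm diameter and 40 mm long with a 3 mm chamfer at its foot (foot face 12 mm), then a shoulder, then a black grip stem 12 mm diameter and 40 mm long above it (total height 80 mm), 60 g. Origin at the centre of the foot; z runs up the axis. The three differ only in shank length (30, 40 or 50 mm) and their places in the rack are mixed.
- insert_long: steel insert standing upright in the rack: round shank 16 mm diameter and 50 mm long with a 3 mm chamfer at its foot (foot face 12 mm), then a shoulder, then a black grip stem 12 mm diameter and 40 mm long above it (total height 90 mm), 60 g. Origin at the centre of the foot; z runs up the axis. The three differ only in shank length (30, 40 or 50 mm) and their places in the rack are mixed.
- cup: bystander: closed specimen cup with a red lid, 65 mm in diameter, 67 mm high; origin at the centre of its underside
- dish: bystander: closed petri dish, 84 mm in diameter, 15 mm high; origin at the centre of its underside
- counter: bystander: small round tally counter, 56 x 67 x 21 mm; origin at the centre of its underside
Things that resemble listed ones, but are neither listed nor needed, are in the scene too. What is shaped like the insert_mid but turquoise is not meant.

How it is judged:
By the outcome, as a careful person would: the job done as asked, in the order asked, and still so for the second after the job is handed in, with the robot touching nothing.
It also fails if it takes over 67 s, if anything falls off the work surface, if the arm or the gripper's body presses on something with over 40 N, if the wrist force passes 120 N, or if a joint passes its speed limit or range.

## Robot

A 7-joint arm with a two-finger parallel gripper is mounted at the origin on a cart in front of the work surface, level with it; the furniture and walls round the work are solid. World frame = base frame: x ahead of the robot, y to its left, z up, the work surface at z = 0. Lengths are in mm, angles in rad, forces in N, time in s.
With the tool pointing down it reaches from about 400 to 900 mm from the base axis. Payload 5.5 kg.
Tool frame: the origin (TCP) lies at the very end of the fingers, on their centre line; the grasp point (between the pads) lies 19 mm behind it (env.grasp_offset is the distance from the TCP to the grasp point, in mm); z points along the fingers, y is the direction in which the jaws open and shut (so a half turn about z gives the same grasp; the last joint's range is limited). The gripper opens to 85 mm and grips with 20 to 120 N. Pads are 22 mm wide; open, the fingers measure 114 mm over their backs; the gripper's body (76 mm by 85 mm) begins 54 mm behind the grasp point. The pads swing forward as they close: fully open they stand 13 mm farther back than shut.
Start: joints at [1.431, 0.501, -0.427, 1.55, 0.221, 1.138, -0.21], TCP at [254.829, -597.965, 231.31] pointing down, gripper open.
Joint ranges: [-2.88, 2.88], [-0.31, 2.03], [-1.54, 1.56], [0.2, 2.42], [-1.41, 4.55], [0.19, 2.02], [-2.57, 2.57]. Speed limits (rad/s): [2.57, 2.57, 3.14, 3.14, 3.14, 3.14, 3.14].

## Interface

Orientations are given as a unit quaternion [w, x, y, z].
In Python, from plant import monitor, eyes, env gives the robot as it stands.
- The arm moves only by the tool step_arm, never from a script. Its argument "plan" is a list of rows, each an object of numbers: "x", "y", "z": the shift along the tool's x, y, z in m; "roll": the turn about the tool's z in degrees; "hand": the gripper's target within -1 to 1 (fully open at 1, half-way at 0, shut at -1). A call has 1 to 20 rows; each row shifts and turns the commanded pose from where the row before left it, along the tool's axes as they then stand; what a row does not reach is not made up. A row lasts 1/10 s, in which the tool goes at most 50 mm and 8.59 degrees, less where a joint would pass 70% of its speed; a pose out of reach is approached as far as the arm can. A call with a gripper value outside its range is refused whole. The fingers move at their own pace and stop on an object; the grip force is fixed at half the most. Time passes only in rows, so rows that do not move let the fingers close. It gives the time, the measured TCP pose, the force and the opening at its end, in the units of the state.
- monitor.observe(): the state, without advancing time (a new reading comes with each control period).
- eyes.grab_frame(name): name is "scene" or "side" or "wrist"; returns (picture, depth): 400x640x3 uint8, blue, green, red; 400x640 float32, mm along the optical axis (not along the pixel's ray), 0 where there is no reading.
- eyes.camera_params(name): a dict with "intrinsics" (3x3 intrinsics, pixels), "extrinsics" (4x4, takes a point from camera to world coordinates). Camera axes: x right, y down, z forward; pixel columns grow to the right and rows downward; lengths in mm; the calibration is good to about 2 mm. A picture is of the moment at which its call begins: read the wrist's pose just before it. camera_params takes no time and is no camera call; for the wrist camera it gives the pose at the moment of the call.
- env.finish_job(): hands the job in, once; it reports no verdict.
Trained networks look in the newest picture that a camera, given by its name, has taken for a name from the list of things; names that differ only in an ending like _2 or _b are one class to them, and where a whole thing is asked for, a point or a joint stands for the part that bears it (a point fixed in the world has none). Each returns a list of dicts, best first, with "confidence" (0 to 1); they miss things now and then, are a little off and sometimes report something else, mostly with a low value. They report only what shows in the picture. A call takes as long as a camera call. They do not tell look-alikes from the thing itself.
- eyes.cut_out(camera, thing): "pixels" (400x640 bool, what is visible of it) and "position" ([column, row] in pixels, amid what is visible of it).
The state is a dict: "clock": time; "qpos": joint angles; "qd": joint speeds; "effort": joint torques, N m; "position": TCP position; "eef_rot": TCP orientation; "wrist_force": force on the tool from outside, world axes, zero at the start; "torque": the same for the moment, N m; "opening": opening from 0.0 (shut) to 1.0 (fully open).
Only numpy, scipy, OpenCV 4.12 (cv2) and the standard library are available. Lean on these libraries where they do the work, as an engineer would, in place of code of your own. Each camera call takes 0.05 s, during which the arm holds its last target.

## Working session

There is one attempt and no reset: what is moved stays moved. The work goes in short steps, Python scripts to look and compute and a tool call to move; the robot and the scene stay as the last step left them, time stands still between calls to the robot, and variables do not carry over. Pictures are saved under pics/ and viewed, and the job is handed in when it is done.

Besides the shell and the picture viewer there is one more tool, called after ">>>" in YAML: its name, and indented under it one key for each argument. step_arm: Moves the arm, as the interface text tells. Its arguments: {"type":"object","properties":{"plan":{"type":"array"}},"required":["plan"]}

```bash
ls; mkdir -p pics; python3 - <<'E'
from plant import monitor, eyes, env
import cv2,numpy as np
print(monitor.observe()); print(env.grasp_offset)
for n in ["scene","side","wrist"]:
    p,d=eyes.grab_frame(n); cv2.imwrite(f"pics/{n}0.png",p); np.save(f"pics/{n}0.npy",d)
    c=eyes.camera_params(n); print(n,np.round(c["intrinsics"],1).tolist(),np.round(c["extrinsics"],3).tolist())
E
```

```text
pics
{'clock': 0.0, 'qpos': array([ 1.43120929,  0.50184232, -0.42675946,  1.55149658,  0.22079892,
        1.13831062, -0.21033235]), 'qd': array([ 0.00086106,  0.00040244, -0.00071927, -0.00111822,  0.0016081 ,
        0.00042115,  0.00052281]), 'effort': array([-2.06008162e-04, -5.69522989e+01, -5.81547350e+00, -2.80938452e+01,
        1.07622493e-02,  1.17294921e-02, -1.44537353e-05]), 'position': array([ 254.44715734, -597.34140907,  230.24064282]), 'eef_rot': array([-9.84966487e-04,  9.79787938e-01,  2.00036480e-01, -1.78986390e-04]), 'wrist_force': array([-0.93323567, -0.14688316, -0.19237584]), 'torque': array([ 0.02224156, -0.04044058, -0.02839774]), 'opening': 0.999823001118059}
18.700000000000003
scene [[429.2, 0.0, 319.3], [0.0, 429.2, 201.1], [0.0, 0.0, 1.0]] [[-0.584, -0.505, 0.635, -223.913], [-0.812, 0.36, -0.46, 555.025], [0.004, -0.784, -0.62, 848.292], [0.0, 0.0, 0.0, 1.0]]
side [[424.7, 0.0, 316.9], [0.0, 424.7, 205.4], [0.0, 0.0, 1.0]] [[0.98, -0.057, 0.189, 359.687], [-0.197, -0.337, 0.921, -960.203], [0.011, -0.94, -0.341, 430.24], [0.0, 0.0, 0.0, 1.0]]
wrist [[278.8, 0.0, 317.9], [0.0, 278.8, 198.6], [0.0, 0.0, 1.0]] [[0.391, -0.871, -0.295, 331.266], [-0.92, -0.371, -0.124, -564.685], [-0.001, 0.321, -0.947, 372.659], [0.0, 0.0, 0.0, 1.0]]
```

View pics/scene0.png

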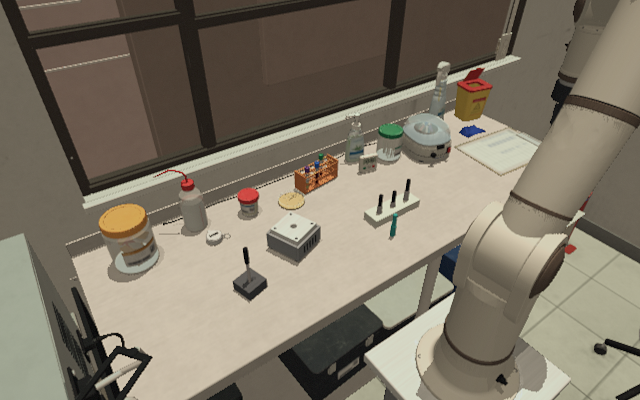

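View pics/side0.png

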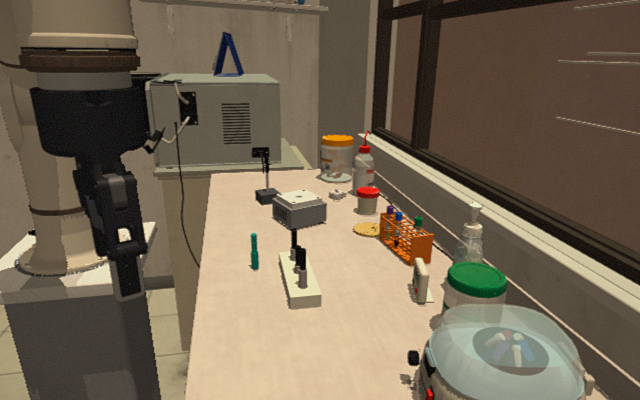

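View pics/wrist0.png

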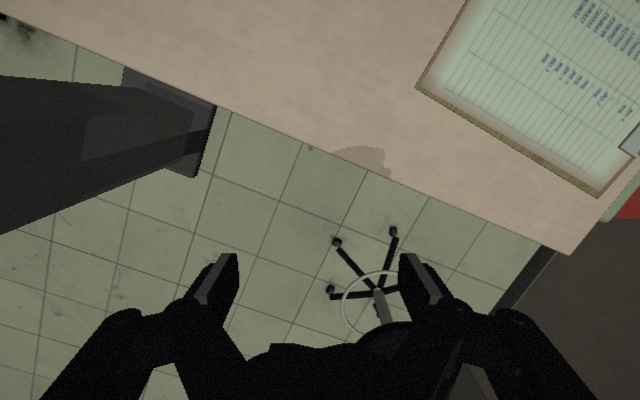

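The scene view shows the rod stand at (250,283) with the rod at (247,257), and the dry block at (293,230). The rack is at (392,207) with black stems at (380,203), (393,198) and (407,190). The turquoise look-alike stands outside the rack at (393,225).

```bash
cat > h.py <<'E'
from plant import monitor, eyes, env
import cv2,numpy as np
def cloud(n,d,c=None):
    c=c or eyes.camera_params(n); K=c["intrinsics"];T=c["extrinsics"]
    v,u=np.indices(d.shape); 
    P=np.stack([(u-K[0,2])/K[0,0]*d,(v-K[1,2])/K[1,1]*d,d],-1)
    return P@np.array(T)[:3,:3].T+np.array(T)[:3,3]
def ray(c,u,v):
    K=c["intrinsics"];T=np.array(c["extrinsics"]);r=T[:3,:3]@np.array([(u-K[0,2])/K[0,0],(v-K[1,2])/K[1,1],1]);return T[:3,3],r
def atz(c,u,v,z):
    o,r=ray(c,u,v);return o+r*(z-o[2])/r[2]
E
python3 - <<'E'
from h import *
for n in ["scene","side"]:
    d=np.load(f"pics/{n}0.npy"); X=cloud(n,d)
    for t in ["dry_block","depth_rod","rod_stand","rack","insert_short","insert_mid","cup","dish","counter"]:
        for r in eyes.cut_out(n,t)[:4]:
            if r["confidence"]<.3: continue
            m=r["pixels"]&(d>0); Q=X[m]
            if len(Q)<5: continue
            print(n,t,round(r["confidence"],2),np.round(r["position"]),m.sum(),"med",np.round(np.median(Q,0)),"p2",np.round(np.percentile(Q,3,0)),"p98",np.round(np.percentile(Q,97,0)))
E
python3 - <<'E'
import cv2
a=cv2.imread('pics/scene0.png')[160:310,215:435]
cv2.imwrite('pics/s_crop.png',cv2.resize(a,(800,545),interpolation=cv2.INTER_CUBIC))
a=cv2.imread('pics/side0.png')[140:320,220:440]
cv2.imwrite('pics/d_crop.png',cv2.resize(a,(733,600),interpolation=cv2.INTER_CUBIC))
E
```

```text
scene dry_block 0.78 [295. 237.] 1703 med [503. 116.  59.] p2 [461.  45.  12.] p98 [564. 162.  71.]
scene depth_rod 0.58 [250. 258.] 110 med [455. 276. 102.] p2 [452. 271.  50.] p98 [459. 280. 140.]
scene depth_rod 0.55 [295. 237.] 1796 med [503. 114.  58.] p2 [461.  37.   7.] p98 [566. 162.  71.]
scene rod_stand 0.76 [254. 284.] 678 med [446. 279.  28.] p2 [424. 241.  -0.] p98 [485. 308.  32.]
scene rack 0.56 [389. 211.] 802 med [ 459. -208.   22.] p2 [ 443. -308.    2.] p98 [ 495. -136.   26.]
scene insert_short 0.46 [394. 199.] 66 med [ 469. -223.   49.] p2 [ 464. -228.   27.] p98 [ 476. -218.   78.]
scene cup 0.81 [249. 203.] 523 med [714. 135.  55.] p2 [698. 101.  -0.] p98 [786. 158.  68.]
scene dish 0.76 [289. 200.] 348 med [694.   1.   5.] p2 [655. -36.   1.] p98 [733.  37.  13.]
scene dish 0.31 [294. 235.] 1680 med [502. 116.  59.] p2 [461.  46.  13.] p98 [564. 161.  71.]
scene counter 0.5 [214. 238.] 206 med [665. 276.  18.] p2 [651. 254.   3.] p98 [689. 295.  23.]
side dry_block 0.9 [299. 207.] 1631 med [520.  57.  48.] p2 [464.  29.   8.] p98 [586. 127.  69.]
side depth_ro
[... 192 characters left out ...]
 0.65 [297. 288.] 1246 med [ 462. -293.   23.] p2 [ 444. -320.    2.] p98 [ 498. -157.   25.]
side insert_short 0.52 [298. 256.] 122 med [ 470. -233.   53.] p2 [ 465. -237.   25.] p98 [ 475. -227.   79.]
side insert_mid 0.74 [294. 245.] 137 med [ 471. -179.   60.] p2 [ 465. -183.   29.] p98 [ 476. -175.   88.]
side insert_mid 0.53 [252. 251.] 241 med [ 392. -161.   37.] p2 [ 385. -165.    2.] p98 [ 399. -156.   78.]
side cup 0.59 [366. 200.] 537 med [720. 107.  43.] p2 [699.  96.   2.] p98 [749. 146.  66.]
side dish 0.81 [364. 230.] 320 med [685.  -9.   4.] p2 [653. -45.   0.] p98 [718.  32.  13.]
side counter 0.43 [339. 195.] 141 med [671. 256.  13.] p2 [651. 244.  -1.] p98 [701. 287.  20.]
```

View pics/s_crop.png

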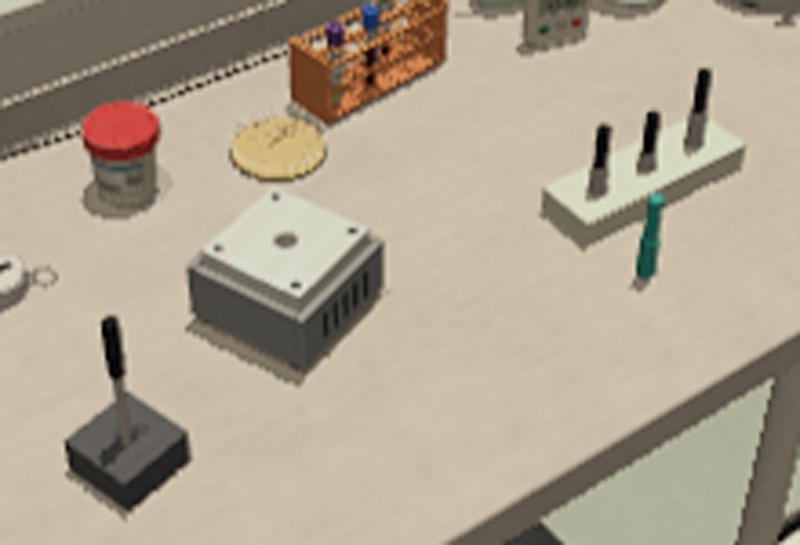

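View pics/d_crop.png

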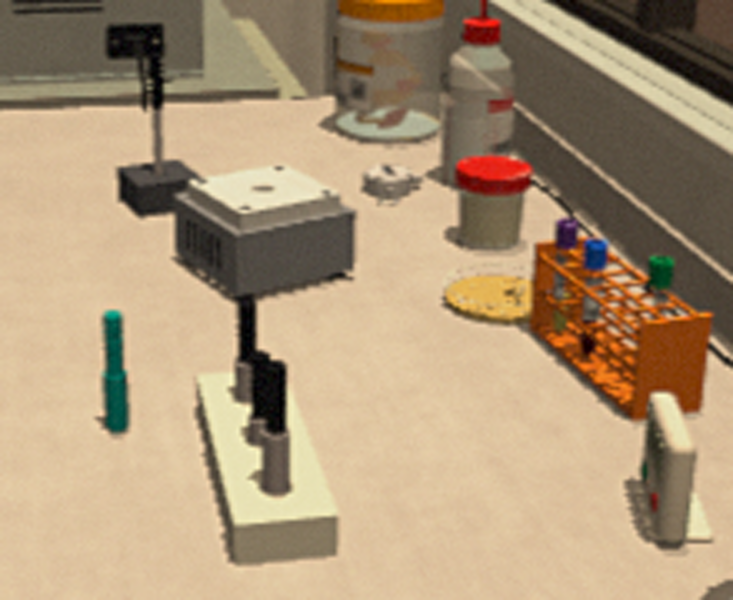

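```bash
cat >> h.py <<'E'
from scipy.spatial.transform import Rotation as R
def rot(q): return R.from_quat([q[1],q[2],q[3],q[0]])
def plan(p0,yaw0,p1,yaw1,n,hand=1):
    # yaw = angle of tool x in world, tool down; shift is applied before roll of the row
    p0,p1=np.array(p0,float),np.array(p1,float);dw=(p1-p0)/n;out=[];y=yaw0;dy=(yaw1-yaw0)/n
    for i in range(n):
        a=np.radians(y);c,s=np.cos(a),np.sin(a)
        out.append(dict(x=round((dw[0]*c+dw[1]*s)/1e3,4),y=round((dw[0]*s-dw[1]*c)/1e3,4),z=round(-dw[2]/1e3,4),roll=round(-dy,2),hand=hand));y+=dy
    return out
def st():
    s=monitor.observe();m=rot(s["eef_rot"]).as_matrix()
    print("t",round(s["clock"],2),"p",np.round(s["position"],2),"yaw",round(np.degrees(np.arctan2(m[1,0],m[0,0])),2),"z",np.round(m[:,2],4),"F",np.round(s["wrist_force"],2),"open",round(s["opening"],3),"q",np.round(s["qpos"],2));return s
E
python3 - <<'E'
from h import *
import json
s=st()
print(json.dumps(plan(s["position"],23.1,[470,-205,260],90,10)))
cs,cd=eyes.camera_params("scene"),eyes.camera_params("side")
print(atz(cs,293.7,226,70),atz(cd,298.6,196.4,70))
E
```

```text
t 1.05 p [ 254.82 -597.97  231.33] yaw 23.08 z [ 0. -0. -1.] F [0.98 0.34 0.2 ] open 0.998 q [ 1.43  0.5  -0.43  1.55  0.22  1.14 -0.21]
[{"x": 0.0352, "y": -0.0277, "z": -0.0029, "roll": -6.69, "hand": 1}, {"x": 0.0382, "y": -0.0234, "z": -0.0029, "roll": -6.69, "hand": 1}, {"x": 0.0407, "y": -0.0188, "z": -0.0029, "roll": -6.69, "hand": 1}, {"x": 0.0426, "y": -0.0139, "z": -0.0029, "roll": -6.69, "hand": 1}, {"x": 0.0439, "y": -0.0089, "z": -0.0029, "roll": -6.69, "hand": 1}, {"x": 0.0446, "y": -0.0037, "z": -0.0029, "roll": -6.69, "hand": 1}, {"x": 0.0448, "y": 0.0015, "z": -0.0029, "roll": -6.69, "hand": 1}, {"x": 0.0443, "y": 0.0067, "z": -0.0029, "roll": -6.69, "hand": 1}, {"x": 0.0432, "y": 0.0118, "z": -0.0029, "roll": -6.69, "hand": 1}, {"x": 0.0415, "y": 0.0168, "z": -0.0029, "roll": -6.69, "hand": 1}]
[524.68449538  98.0334911   70.        ] [525.35900989  87.78492419  70.        ]
```

>>> step_arm:
  plan:
    - {"x":0.035,"y":-0.028,"z":-0.003,"roll":-6.7,"hand":1}
    - {"x":0.038,"y":-0.023,"z":-0.003,"roll":-6.7,"hand":1}
    - {"x":0.041,"y":-0.019,"z":-0.003,"roll":-6.7,"hand":1}
    - {"x":0.043,"y":-0.014,"z":-0.003,"roll":-6.7,"hand":1}
    - {"x":0.044,"y":-0.009,"z":-0.003,"roll":-6.7,"hand":1}
    - {"x":0.045,"y":-0.004,"z":-0.003,"roll":-6.7,"hand":1}
    - {"x":0.045,"y":0.0015,"z":-0.003,"roll":-6.7,"hand":1}
    - {"x":0.044,"y":0.007,"z":-0.003,"roll":-6.7,"hand":1}
    - {"x":0.043,"y":0.012,"z":-0.003,"roll":-6.7,"hand":1}
    - {"x":0.041,"y":0.017,"z":-0.003,"roll":-6.7,"hand":1}
    - {"hand":1}
    - {"hand":1}
    - {"hand":1}

```text
invalid input
```

```bash
python3 - <<'E'
from h import *
import pickle
s=st()
c=eyes.camera_params("wrist");p,d=eyes.grab_frame("wrist");cv2.imwrite("pics/w1.png",p);pickle.dump((p,d,c,s),open("w1.pkl","wb"))
st()
E
```

```text
t 1.05 p [ 254.82 -597.97  231.33] yaw 23.08 z [ 0. -0. -1.] F [0.98 0.34 0.2 ] open 0.998 q [ 1.43  0.5  -0.43  1.55  0.22  1.14 -0.21]
t 1.1 p [ 254.83 -597.95  231.32] yaw 23.08 z [ 0.  0. -1.] F [0.05 0.2  0.56] open 0.999 q [ 1.43  0.5  -0.43  1.55  0.22  1.14 -0.21]
```

View pics/w1.png

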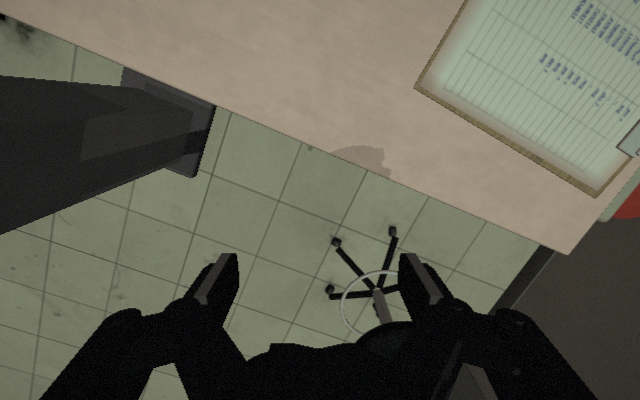

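>>> step_arm:
  plan:
    - {"x":0.035,"y":-0.028,"z":-0.003,"roll":-6.7,"hand":1}
    - {"x":0.038,"y":-0.023,"z":-0.003,"roll":-6.7,"hand":1}
    - {"x":0.041,"y":-0.019,"z":-0.003,"roll":-6.7,"hand":1}
    - {"x":0.043,"y":-0.014,"z":-0.003,"roll":-6.7,"hand":1}
    - {"x":0.044,"y":-0.009,"z":-0.003,"roll":-6.7,"hand":1}
    - {"x":0.045,"y":-0.004,"z":-0.003,"roll":-6.7,"hand":1}
    - {"x":0.045,"y":0.0015,"z":-0.003,"roll":-6.7,"hand":1}
    - {"x":0.044,"y":0.007,"z":-0.003,"roll":-6.7,"hand":1}
    - {"x":0.043,"y":0.012,"z":-0.003,"roll":-6.7,"hand":1}
    - {"x":0.041,"y":0.017,"z":-0.003,"roll":-6.7,"hand":1}
    - {"x":0,"y":0,"z":0,"roll":0,"hand":1}
    - {"x":0,"y":0,"z":0,"roll":0,"hand":1}
    - {"x":0,"y":0,"z":0,"roll":0,"hand":1}

```text
clock: 2.4
position: [469.8, -206.1, 261.1]
eef_rot: [-0.0, 0.707, 0.707, -0.0]
wrist_force: [-0.9, 0.1, 0.3]
opening: 0.999
```

```bash
python3 - <<'E'
from h import *
import pickle
s=st()
c=eyes.camera_params("wrist");p,d=eyes.grab_frame("wrist");cv2.imwrite("pics/w2.png",p);pickle.dump((p,d,c,s),open("w2.pkl","wb"))
st()
E
```

```text
t 2.4 p [ 469.76 -206.06  261.11] yaw 89.95 z [-7.e-04 -5.e-04 -1.e+00] F [-0.92  0.11  0.27] open 0.999 q [ 1.09  0.29 -0.86  1.85  0.25  1.11  0.14]
t 2.45 p [ 469.6  -206.41  261.06] yaw 89.91 z [-7.e-04 -5.e-04 -1.e+00] F [-0.47 -0.08 -0.48] open 0.997 q [ 1.09  0.29 -0.86  1.85  0.25  1.11  0.14]
```

View pics/w2.png

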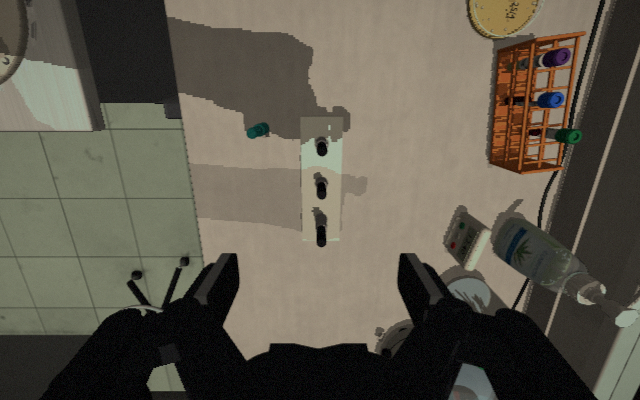

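The rack is centred near (321,180) with three stem tops at (321,147), (321,187) and (320,235). The turquoise one is off the rack at (258,130).

>>> step_arm:
  plan:
    - {"x":0.041,"y":0.006,"z":0,"roll":0,"hand":1}
    - {"x":0.041,"y":0.006,"z":0,"roll":0,"hand":1}
    - {"x":0.041,"y":0.006,"z":0,"roll":0,"hand":1}
    - {"x":0.041,"y":0.006,"z":0,"roll":0,"hand":1}
    - {"x":0.041,"y":0.006,"z":0,"roll":0,"hand":1}
    - {"x":0.041,"y":0.006,"z":0,"roll":0,"hand":1}
    - {"x":0.041,"y":0.006,"z":0,"roll":0,"hand":1}
    - {"x":0.041,"y":0.006,"z":0,"roll":0,"hand":1}
    - {"x":0,"y":0,"z":0,"roll":0,"hand":1}
    - {"x":0,"y":0,"z":0,"roll":0,"hand":1}
    - {"x":0,"y":0,"z":0,"roll":0,"hand":1}

```text
clock: 3.55
position: [518.1, 120.9, 260.8]
eef_rot: [0.0, 0.708, 0.706, -0.001]
wrist_force: [0.6, -0.8, 0.6]
opening: 1.003
```

```bash
python3 - <<'E'
from h import *
import pickle
s=st()
c=eyes.camera_params("wrist");p,d=eyes.grab_frame("wrist");cv2.imwrite("pics/w3.png",p);pickle.dump((p,d,c,s),open("w3.pkl","wb"))
st()
E
```

```text
t 3.55 p [518.12 120.92 260.85] yaw 89.9 z [-8.0e-04 -1.2e-03 -1.0e+00] F [ 0.64 -0.85  0.63] open 1.003 q [ 0.5   0.37 -0.96  1.8   0.33  1.15 -0.57]
t 3.6 p [518.2  120.72 260.94] yaw 89.86 z [-6.0e-04 -1.1e-03 -1.0e+00] F [-0.04  0.21 -0.43] open 0.999 q [ 0.5   0.37 -0.96  1.8   0.33  1.14 -0.57]
```

View pics/w3.png

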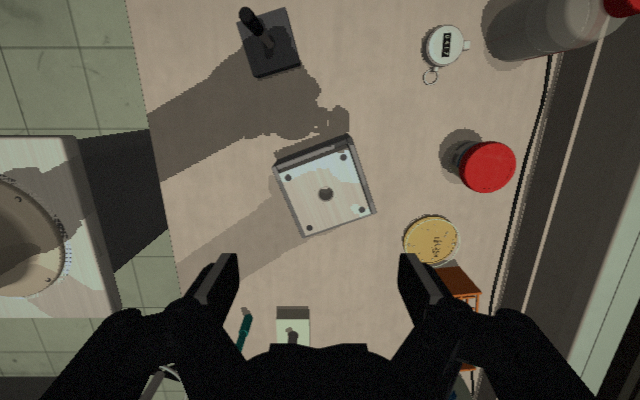

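The well mouth is at (326,193) and the rod stand at (268,42). I'll continue to a view over the stand.

>>> step_arm:
  plan:
    - {"x":0.033,"y":-0.0125,"z":0,"roll":0,"hand":1}
    - {"x":0.033,"y":-0.0125,"z":0,"roll":0,"hand":1}
    - {"x":0.033,"y":-0.0125,"z":0,"roll":0,"hand":1}
    - {"x":0.033,"y":-0.0125,"z":0,"roll":0,"hand":1}
    - {"x":0.033,"y":-0.0125,"z":0,"roll":0,"hand":1}
    - {"x":0,"y":0,"z":0,"roll":0,"hand":1}
    - {"x":0,"y":0,"z":0,"roll":0,"hand":1}
    - {"x":0,"y":0,"z":0,"roll":0,"hand":1}

```text
clock: 4.4
position: [456.4, 285.8, 261.0]
eef_rot: [0.001, 0.708, 0.706, -0.0]
wrist_force: [-0.0, -0.1, -0.1]
opening: 0.995
```

```bash
python3 - <<'E'
from h import *
import pickle
s=st()
c=eyes.camera_params("wrist");p,d=eyes.grab_frame("wrist");cv2.imwrite("pics/w4.png",p);pickle.dump((p,d,c,s),open("w4.pkl","wb"))
def crop(n,u,v,w,out):
    p=pickle.load(open(n,"rb"))[0];a=p[v-w:v+w,u-w:u+w];return cv2.resize(a,(390,390),interpolation=cv2.INTER_NEAREST)
cv2.imwrite("pics/c1.png",np.hstack([crop("w3.pkl",326,193,20,0),crop("w3.pkl",268,42,40,0)]))
E
```

```text
t 4.4 p [456.36 285.84 261.02] yaw 89.88 z [ 1.0e-04 -1.3e-03 -1.0e+00] F [-0.04 -0.07 -0.08] open 0.995 q [ 0.18  0.39 -0.99  1.79  0.36  1.16 -0.92]
```

View pics/w4.png

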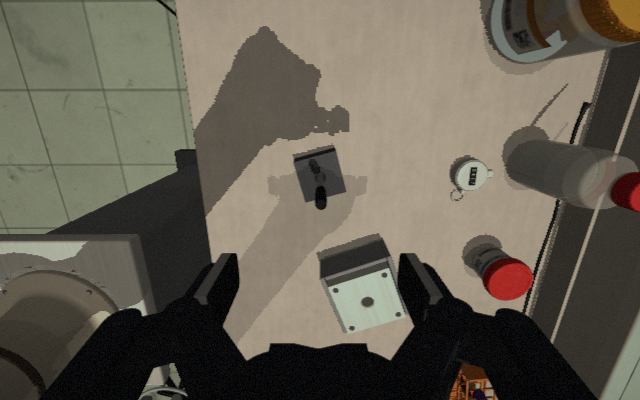

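View pics/c1.png

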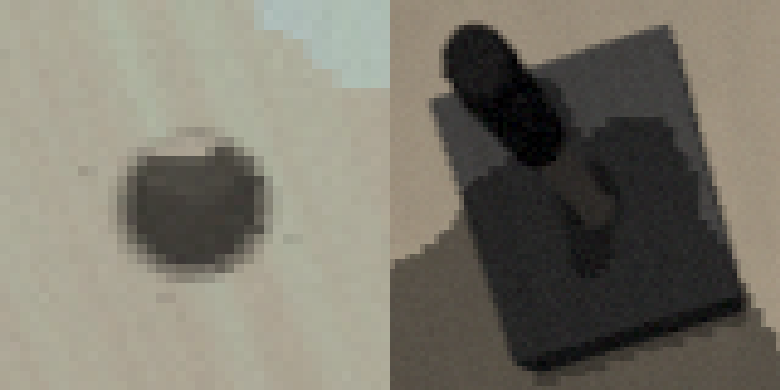

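```bash
python3 - <<'E'
from h import *
import pickle
L={n:pickle.load(open(n+".pkl","rb")) for n in ["w2","w3","w4"]}
def crop(n,u,v,w):
    p=L[n][0];a=p[v-w:v+w,u-w:u+w];return cv2.resize(a,(390,390),interpolation=cv2.INTER_NEAREST)
cv2.imwrite("pics/c2.png",np.hstack([crop("w4",320,190,30),crop("w4",367,301,20)]))
cv2.imwrite("pics/c3.png",np.hstack([crop("w2",321,160,30),crop("w2",321,225,30)]))
# well from dark pixels on bright top
for n,(u,v) in {"w3":(326,193),"w4":(367,301)}.items():
    p,d,c,s=L[n]; g=cv2.cvtColor(p,cv2.COLOR_BGR2GRAY)[v-14:v+14,u-14:u+14]
    m=(g<np.median(g)*.72).astype(np.uint8); k,lab,sts,cen=cv2.connectedComponentsWithStats(m)
    i=lab[14,14]; (cx,cy)=cen[i]; bx=sts[i]; print(n,i,bx,cx+u-14,cy+v-14)
    print(atz(c,cx+u-14,cy+v-14,70), "tcp",s["position"])
for n in L:
    p,d,c,s=L[n];X=cloud("wrist",d,c)
    print(n)
    if n!="w4":
        pass
    for name,(cx,cy,zl,zh) in {"rod":(456,275,110,160),"A":(471,-175,60,120),"B":(470,-230,60,120),"C":(470,-285,60,120)}.items():
        m=(d>0)&(np.hypot(X[...,0]-cx,X[...,1]-cy)<25)&(X[...,2]>zl)&(X[...,2]<zh)
        if m.sum()<8: continue
        Q=X[m]; top=np.percentile(Q[:,2],90); T=Q[Q[:,2]>top-5]
        v,u=np.nonzero(m); uu=u[Q[:,2]>top-5];vv=v[Q[:,2]>top-5]
        print(name,m.sum(),"top",round(top,1),len(T),"mid",np.round((T.min(0)+T.max(0))/2,1),"mean",np.round(T.mean(0),1),"px",uu.mean(),vv.mean(), "all mean",np.round(Q.mean(0),1))
    # top-of-block height
    m=(d>0)&(np.hypot(X[...,0]-522,X[...,1]-95)<40)&(X[...,2]>50)
    if m.sum(): print("blocktop",np.median(X[m][:,2]))
E
```

```text
w3 1 [  6   9  15  13 158] 325.34177215189874 194.08227848101265
[527.92456136  97.06579812  70.        ] tcp [518.12257045 120.91972827 260.84952858]
w4 1 [  8  10  13  10 105] 367.1333333333333 301.5904761904762
[527.62517186  98.61378163  70.        ] tcp [456.36337721 285.84211394 261.0151574 ]
w2
A 119 top 90.1 89 mid [ 473.8 -172.3   88.2] mean [ 474.1 -172.3   89.1] px 321.23595505617976 150.47191011235955 all mean [ 473.9 -171.2   86.1]
B 113 top 79.9 82 mid [ 473.5 -227.6   78.2] mean [ 473.5 -226.7   78.8] px 320.5487804878049 193.82926829268294 all mean [ 473.6 -225.7   75.6]
C 193 top 99.8 85 mid [ 473.4 -281.8   98. ] mean [ 473.5 -281.3   98.8] px 320.5764705882353 241.50588235294117 all mean [ 473.4 -279.5   86.4]
w3
rod 352 top 140.0 205 mid [459.4 273.2 138.5] mean [459.8 273.2 139. ] px 245.34634146341463 14.907317073170733 all mean [460.9 272.  132.4]
blocktop 338.4065362957739
w4
rod 193 top 139.9 109 mid [459.1 273.9 138.1] mean [459.2 274.4 139. ] px 320.11009174311926 203.27522935779817 all mean [459.2 276.1 132.1]
blocktop 69.50928934349005
```

View pics/c2.png

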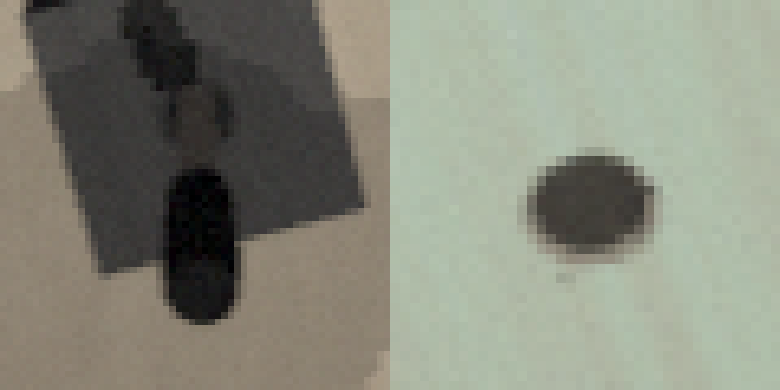

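View pics/c3.png

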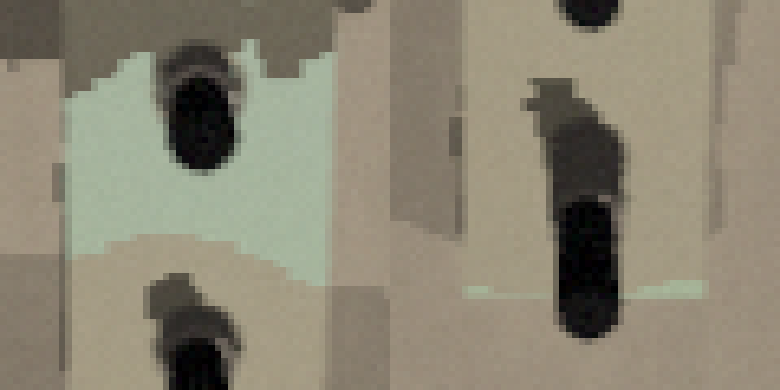

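Rod top is at z 140, about (459.2, 274). Stem tops in the rack: y −172 is z 90 (mid), y −227 is z 80 (short), y −281 is z 100 (long). Moving down to grasp the rod.

>>> step_arm:
  plan:
    - {"x":-0.012,"y":0.003,"z":0,"roll":0,"hand":1}
    - {"x":0,"y":0,"z":0.04,"roll":0,"hand":1}
    - {"x":0,"y":0,"z":0.04,"roll":0,"hand":1}
    - {"x":0,"y":0,"z":0.04,"roll":0,"hand":1}
    - {"x":0,"y":0,"z":0.03,"roll":0,"hand":1}
    - {"x":0,"y":0,"z":0.012,"roll":0,"hand":1}
    - {"x":0,"y":0,"z":0,"roll":0,"hand":1}
    - {"x":0,"y":0,"z":0,"roll":0,"hand":1}

```text
clock: 5.25
position: [459.2, 276.2, 100.5]
eef_rot: [0.0, 0.707, 0.707, 0.001]
wrist_force: [0.3, 0.3, 0.7]
opening: 1.004
```

```bash
python3 - <<'E'
from h import *
s=st()
p,d=eyes.grab_frame("wrist");cv2.imwrite("pics/w5.png",p)
E
```

```text
t 5.25 p [459.24 276.2  100.48] yaw 90.03 z [ 1.3e-03  8.0e-04 -1.0e+00] F [0.33 0.32 0.69] open 1.004 q [ 0.06  0.59 -0.84  1.93  0.57  0.87 -1.07]
```

View pics/w5.png

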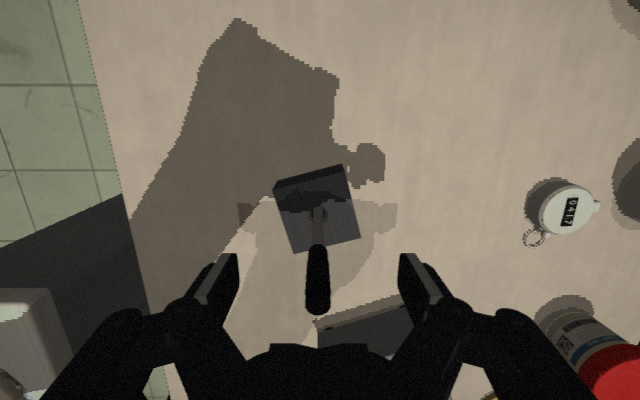

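The grip is centred between the jaws, at column 318. Closing.

>>> step_arm:
  plan:
    - {"x":-0.002,"y":0,"z":0.001,"roll":0,"hand":0}
    - {"x":0,"y":0,"z":0,"roll":0,"hand":-0.6}
    - {"x":0,"y":0,"z":0,"roll":0,"hand":-1}
    - {"x":0,"y":0,"z":0,"roll":0,"hand":-1}
    - {"x":0,"y":0,"z":0,"roll":0,"hand":-1}
    - {"x":0,"y":0,"z":0,"roll":0,"hand":-1}
    - {"x":0,"y":0,"z":0,"roll":0,"hand":-1}
    - {"x":0,"y":0,"z":0,"roll":0,"hand":-1}

```text
clock: 6.1
position: [458.5, 274.3, 98.6]
eef_rot: [0.0, 0.707, 0.708, 0.0]
wrist_force: [-0.5, -1.5, 3.2]
opening: 0.108
```

```bash
python3 - <<'E'
from h import *
s=st()
E
```

```text
t 6.1 p [458.49 274.34  98.56] yaw 90.08 z [ 6.e-04  3.e-04 -1.e+00] F [-0.52 -1.47  3.24] open 0.108 q [ 0.06  0.59 -0.84  1.94  0.57  0.87 -1.07]
```

>>> step_arm:
  plan:
    - {"x":0,"y":0,"z":0,"roll":0,"hand":-1}
    - {"x":0,"y":0,"z":0,"roll":0,"hand":-1}
    - {"x":0,"y":0,"z":0,"roll":0,"hand":-1}

```text
clock: 6.4
position: [458.4, 274.3, 98.5]
eef_rot: [0.0, 0.707, 0.708, 0.0]
wrist_force: [-0.1, -0.1, 5.1]
opening: 0.107
```

```bash
python3 - <<'E'
from h import *
s=st()
E
```

```text
t 6.4 p [458.44 274.34  98.53] yaw 90.08 z [ 5.e-04  3.e-04 -1.e+00] F [-0.1  -0.13  5.09] open 0.107 q [ 0.06  0.59 -0.84  1.94  0.57  0.87 -1.07]
```

>>> step_arm:
  plan:
    - {"x":0,"y":0,"z":-0.015,"roll":0,"hand":-1}
    - {"x":0,"y":0,"z":-0.025,"roll":0,"hand":-1}
    - {"x":0,"y":0,"z":-0.03,"roll":0,"hand":-1}
    - {"x":0,"y":0,"z":-0.03,"roll":0,"hand":-1}
    - {"x":-0.022,"y":0.009,"z":0,"roll":0,"hand":-1}
    - {"x":-0.035,"y":0.013,"z":0,"roll":0,"hand":-1}
    - {"x":-0.04,"y":0.016,"z":0,"roll":0,"hand":-1}
    - {"x":-0.04,"y":0.016,"z":0,"roll":0,"hand":-1}
    - {"x":-0.028,"y":0.01,"z":0,"roll":0,"hand":-1}
    - {"x":-0.012,"y":0.005,"z":0,"roll":0,"hand":-1}
    - {"x":0,"y":0,"z":0,"roll":0,"hand":-1}
    - {"x":0,"y":0,"z":0.01,"roll":0,"hand":-1}
    - {"x":0,"y":0,"z":0.01,"roll":0,"hand":-1}
    - {"x":0,"y":0,"z":0,"roll":0,"hand":-1}
    - {"x":0,"y":0,"z":0,"roll":0,"hand":-1}

```text
clock: 7.9
position: [526.6, 98.6, 177.8]
eef_rot: [-0.001, 0.706, 0.709, -0.0]
wrist_force: [0.2, -0.0, -0.2]
opening: 0.11
```

```bash
python3 - <<'E'
from h import *
import pickle
s=st()
c=eyes.camera_params("wrist");p,d=eyes.grab_frame("wrist");cv2.imwrite("pics/w6.png",p[100:400,120:520]);pickle.dump((p,d,c,s),open("w6.pkl","wb"))
p,d=eyes.grab_frame("scene");cv2.imwrite("pics/s6.png",cv2.resize(p[150:290,200:400],(800,560)))
p,d=eyes.grab_frame("side");cv2.imwrite("pics/d6.png",cv2.resize(p[80:260,220:400],(600,600)))
st()
E
```

```text
t 7.9 p [526.56  98.59 177.75] yaw 90.23 z [-1.4e-03  3.0e-04 -1.0e+00] F [ 0.23 -0.03 -0.16] open 0.11 q [ 0.48  0.48 -0.9   1.88  0.44  1.   -0.61]
t 8.05 p [527.5   97.93 178.52] yaw 90.14 z [ 3.e-04  2.e-04 -1.e+00] F [-0.06  0.25 -1.33] open 0.111 q [ 0.48  0.48 -0.9   1.88  0.44  1.   -0.61]
```

View pics/w6.png

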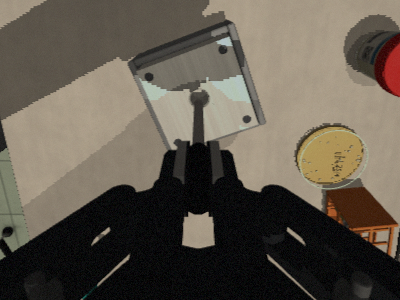

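View pics/s6.png

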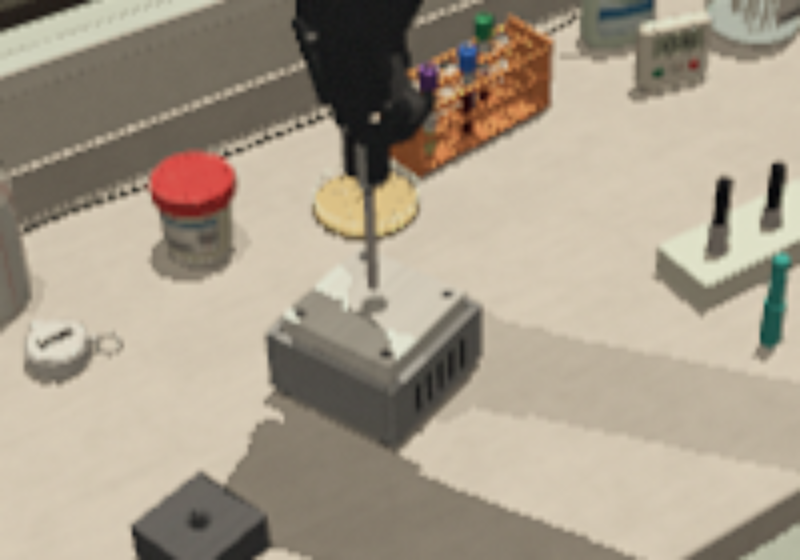

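View pics/d6.png

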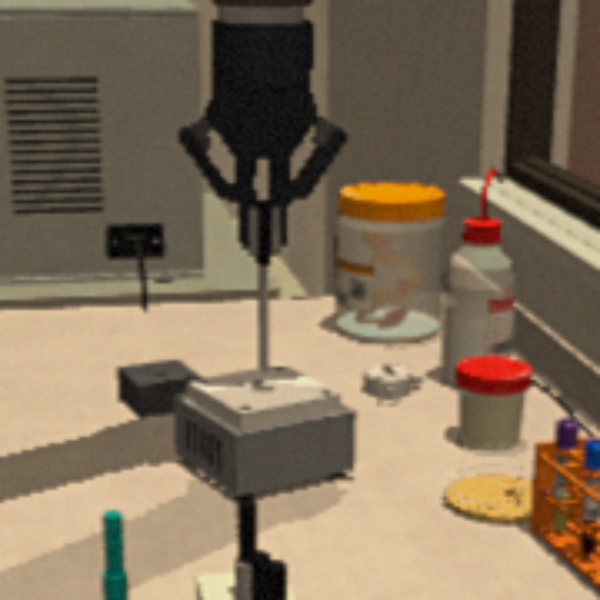

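The rod hangs straight over the well: in the scene crop the tip is at (373,286) and the well at (374,302). Descending in stages.

>>> step_arm:
  plan:
    - {"x":0,"y":0,"z":0.006,"roll":0,"hand":-1}
    - {"x":0,"y":0,"z":0.006,"roll":0,"hand":-1}
    - {"x":0,"y":0,"z":0.004,"roll":0,"hand":-1}
    - {"x":0,"y":0,"z":0.004,"roll":0,"hand":-1}
    - {"x":0,"y":0,"z":0,"roll":0,"hand":-1}

```text
clock: 8.55
position: [527.0, 97.1, 157.6]
eef_rot: [-0.0, 0.707, 0.708, -0.0]
wrist_force: [-0.2, 0.8, -0.7]
opening: 0.11
```

>>> step_arm:
  plan:
    - {"x":0,"y":0,"z":0.005,"roll":0,"hand":-1}
    - {"x":0,"y":0,"z":0.005,"roll":0,"hand":-1}
    - {"x":0,"y":0,"z":0.005,"roll":0,"hand":-1}
    - {"x":0,"y":0,"z":0.003,"roll":0,"hand":-1}
    - {"x":0,"y":0,"z":0,"roll":0,"hand":-1}

```text
clock: 9.05
position: [527.1, 97.1, 139.7]
eef_rot: [-0.0, 0.707, 0.708, -0.0]
wrist_force: [-0.3, -0.5, 0.3]
opening: 0.11
```

```bash
python3 - <<'E'
from h import *
st()
E
```

```text
t 9.05 p [527.09  97.15 139.72] yaw 90.08 z [-1.e-03 -1.e-04 -1.e+00] F [-0.3  -0.47  0.3 ] open 0.11 q [ 0.45  0.53 -0.86  1.91  0.5   0.94 -0.65]
```

Tip is near z 46, in the well with no contact. Feeling down in 1 mm rows, first to just past the 30 mm candidate floor (TCP about 133.5).

>>> step_arm:
  plan:
    - {"x":0,"y":0,"z":0.002,"roll":0,"hand":-1}
    - {"x":0,"y":0,"z":0.001,"roll":0,"hand":-1}
    - {"x":0,"y":0,"z":0.001,"roll":0,"hand":-1}
    - {"x":0,"y":0,"z":0.001,"roll":0,"hand":-1}
    - {"x":0,"y":0,"z":0.001,"roll":0,"hand":-1}
    - {"x":0,"y":0,"z":0,"roll":0,"hand":-1}

```text
clock: 9.65
position: [527.4, 97.2, 134.2]
eef_rot: [-0.0, 0.707, 0.708, -0.0]
wrist_force: [-0.2, 0.3, 0.2]
opening: 0.109
```

>>> step_arm:
  plan:
    - {"x":0,"y":0,"z":0.001,"roll":0,"hand":-1}
    - {"x":0,"y":0,"z":0,"roll":0,"hand":-1}

```text
clock: 9.85
position: [527.7, 97.4, 133.6]
eef_rot: [0.0, 0.707, 0.708, 0.0]
wrist_force: [-0.2, 0.3, 2.0]
opening: 0.109
```

>>> step_arm:
  plan:
    - {"x":0,"y":0,"z":0.001,"roll":0,"hand":-1}
    - {"x":0,"y":0,"z":0,"roll":0,"hand":-1}

```text
clock: 10.05
position: [528.1, 97.6, 133.4]
eef_rot: [0.001, 0.707, 0.708, 0.0]
wrist_force: [-1.3, -0.2, 8.7]
opening: 0.109
```

The floor is felt at TCP z 133.4. In the stand it was 98.5 with the tip at z 5, so the floor is at z ≈ 39.9 and the **well is 30 mm deep**. That calls for insert_short, in the middle slot. Returning the rod.

>>> step_arm:
  plan:
    - {"x":0,"y":0,"z":-0.006,"roll":0,"hand":-1}
    - {"x":0,"y":0,"z":-0.02,"roll":0,"hand":-1}
    - {"x":0,"y":0,"z":-0.025,"roll":0,"hand":-1}
    - {"x":0,"y":0,"z":-0.025,"roll":0,"hand":-1}
    - {"x":0.022,"y":-0.009,"z":0,"roll":0,"hand":-1}
    - {"x":0.035,"y":-0.013,"z":0,"roll":0,"hand":-1}
    - {"x":0.04,"y":-0.016,"z":0,"roll":0,"hand":-1}
    - {"x":0.04,"y":-0.016,"z":0,"roll":0,"hand":-1}
    - {"x":0.028,"y":-0.01,"z":0,"roll":0,"hand":-1}
    - {"x":0.012,"y":-0.005,"z":0,"roll":0,"hand":-1}
    - {"x":0,"y":0,"z":0.03,"roll":0,"hand":-1}
    - {"x":0,"y":0,"z":0.025,"roll":0,"hand":-1}
    - {"x":0,"y":0,"z":0,"roll":0,"hand":-1}
    - {"x":0,"y":0,"z":0,"roll":0,"hand":-1}
    - {"x":0,"y":0,"z":0,"roll":0,"hand":-1}

```text
clock: 11.55
position: [459.2, 274.3, 154.6]
eef_rot: [0.0, 0.707, 0.707, 0.001]
wrist_force: [-0.5, 0.2, -0.6]
opening: 0.115
```

```bash
python3 - <<'E'
from h import *
st()
p,d=eyes.grab_frame("wrist");a=cv2.resize(p[150:350,230:430],(400,400))
p,d=eyes.grab_frame("scene");b=cv2.resize(p[190:310,190:310],(400,400))
cv2.imwrite("pics/s7.png",np.hstack([a,b]))
st()
E
```

```text
t 11.55 p [459.24 274.31 154.56] yaw 90.03 z [ 1.6e-03  9.0e-04 -1.0e+00] F [-0.45  0.22 -0.6 ] open 0.115 q [ 0.12  0.51 -0.9   1.9   0.49  0.96 -1.01]
t 11.65 p [459.22 274.38 154.62] yaw 90.04 z [ 2.e-03  9.e-04 -1.e+00] F [-0.5   0.22 -0.42] open 0.112 q [ 0.12  0.51 -0.9   1.9   0.49  0.96 -1.01]
```

View pics/s7.png

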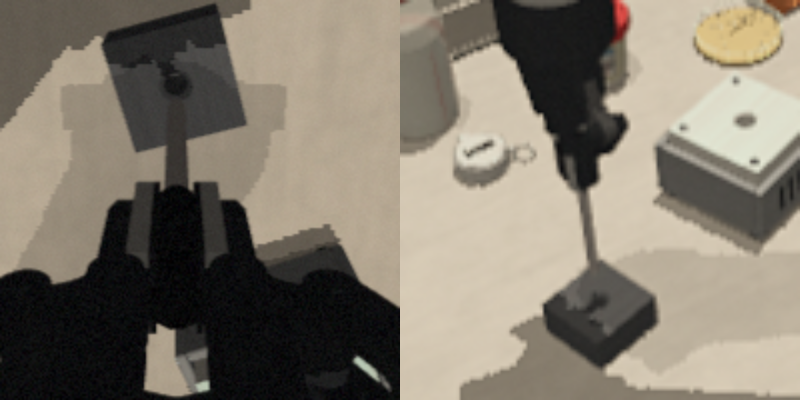

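The tip is over the stand hole. Lowering.

>>> step_arm:
  plan:
    - {"x":0,"y":0,"z":0.012,"roll":0,"hand":-1}
    - {"x":0,"y":0,"z":0.012,"roll":0,"hand":-1}
    - {"x":0,"y":0,"z":0.005,"roll":0,"hand":-1}
    - {"x":0,"y":0,"z":0.005,"roll":0,"hand":-1}
    - {"x":0,"y":0,"z":0.005,"roll":0,"hand":-1}
    - {"x":0,"y":0,"z":0,"roll":0,"hand":-1}

```text
clock: 12.25
position: [457.7, 274.0, 113.5]
eef_rot: [-0.0, 0.707, 0.708, -0.001]
wrist_force: [-0.7, 0.0, -1.6]
opening: 0.11
```

>>> step_arm:
  plan:
    - {"x":0,"y":0,"z":0.005,"roll":0,"hand":-1}
    - {"x":0,"y":0,"z":0.005,"roll":0,"hand":-1}
    - {"x":0,"y":0,"z":0.004,"roll":0,"hand":-1}
    - {"x":0,"y":0,"z":0,"roll":0,"hand":-1}

```text
clock: 12.65
position: [457.8, 273.9, 99.7]
eef_rot: [-0.0, 0.707, 0.708, -0.001]
wrist_force: [-0.2, -0.2, -0.9]
opening: 0.112
```

>>> step_arm:
  plan:
    - {"x":0,"y":0,"z":0.001,"roll":0,"hand":-1}
    - {"x":0,"y":0,"z":0.001,"roll":0,"hand":-1}
    - {"x":0,"y":0,"z":0,"roll":0,"hand":-1}

```text
clock: 12.95
position: [458.3, 274.3, 98.6]
eef_rot: [0.0, 0.707, 0.708, 0.0]
wrist_force: [-0.2, -0.3, 1.2]
opening: 0.114
```

>>> step_arm:
  plan:
    - {"x":0,"y":0,"z":0,"roll":0,"hand":-0.6}
    - {"x":0,"y":0,"z":0,"roll":0,"hand":0}
    - {"x":0,"y":0,"z":0,"roll":0,"hand":1}
    - {"x":0,"y":0,"z":0,"roll":0,"hand":1}
    - {"x":0,"y":0,"z":0,"roll":0,"hand":1}
    - {"x":0,"y":0,"z":0,"roll":0,"hand":1}
    - {"x":0,"y":0,"z":0,"roll":0,"hand":1}
    - {"x":0,"y":0,"z":-0.02,"roll":0,"hand":1}
    - {"x":0,"y":0,"z":-0.04,"roll":0,"hand":1}
    - {"x":0,"y":0,"z":-0.045,"roll":0,"hand":1}
    - {"x":0,"y":0,"z":-0.045,"roll":0,"hand":1}
    - {"x":0,"y":0,"z":0,"roll":0,"hand":1}

```text
clock: 14.15
position: [460.9, 277.1, 254.4]
eef_rot: [0.002, 0.706, 0.708, 0.005]
wrist_force: [0.4, 0.6, 0.6]
opening: 1.0
```

```bash
python3 - <<'E'
from h import *
st()
p,d=eyes.grab_frame("wrist");a=cv2.resize(p[100:300,230:430],(400,400))
p,d=eyes.grab_frame("scene");b=cv2.resize(p[190:310,190:310],(400,400))
cv2.imwrite("pics/s8.png",np.hstack([a,b]))
st()
E
```

```text
t 14.15 p [460.89 277.07 254.42] yaw 90.1 z [ 0.0093  0.0046 -0.9999] F [0.36 0.62 0.6 ] open 1.0 q [ 0.2   0.39 -1.    1.8   0.37  1.13 -0.91]
t 14.25 p [458.84 274.26 249.39] yaw 90.06 z [ 2.7e-03  3.0e-04 -1.0e+00] F [ 0.03 -0.17 -0.42] open 1.001 q [ 0.2   0.4  -0.99  1.81  0.37  1.13 -0.91]
```

View pics/s8.png

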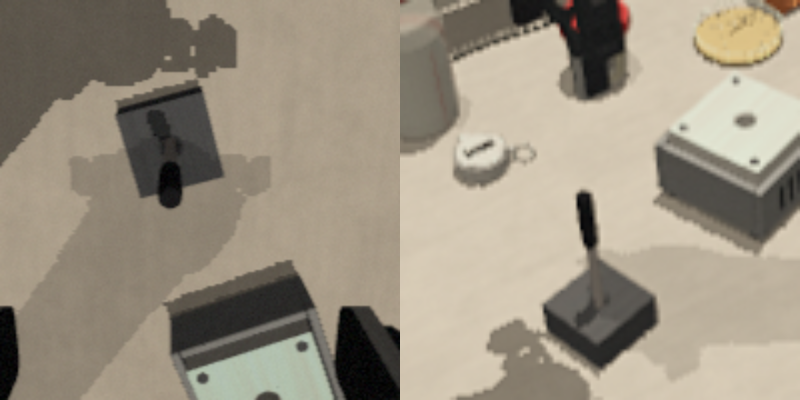

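The rod stands in its stand, at (170,185) in the left crop. Moving to the rack.

>>> step_arm:
  plan:
    - {"x":-0.02,"y":0.001,"z":0,"roll":0,"hand":1}
    - {"x":-0.035,"y":0.001,"z":0,"roll":0,"hand":1}
    - {"x":-0.042,"y":0.001,"z":0,"roll":0,"hand":1}
    - {"x":-0.042,"y":0.001,"z":0,"roll":0,"hand":1}
    - {"x":-0.042,"y":0.001,"z":0,"roll":0,"hand":1}
    - {"x":-0.042,"y":0.001,"z":0,"roll":0,"hand":1}
    - {"x":-0.042,"y":0.001,"z":0,"roll":0,"hand":1}
    - {"x":-0.042,"y":0.001,"z":0,"roll":0,"hand":1}
    - {"x":-0.042,"y":0.001,"z":0,"roll":0,"hand":1}
    - {"x":-0.042,"y":0.001,"z":0,"roll":0,"hand":1}
    - {"x":-0.042,"y":0.001,"z":0.02,"roll":0,"hand":1}
    - {"x":-0.03,"y":0.001,"z":0.02,"roll":0,"hand":1}
    - {"x":-0.02,"y":0.001,"z":0.01,"roll":0,"hand":1}
    - {"x":-0.005,"y":0.001,"z":0,"roll":0,"hand":1}
    - {"x":0,"y":0,"z":0,"roll":0,"hand":1}
    - {"x":0,"y":0,"z":0,"roll":0,"hand":1}
    - {"x":0,"y":0,"z":0,"roll":0,"hand":1}

```text
clock: 15.95
position: [473.8, -212.0, 199.3]
eef_rot: [0.001, 0.706, 0.709, 0.0]
wrist_force: [-0.6, 0.4, 0.1]
opening: 1.002
```

```bash
python3 - <<'E'
from h import *
import pickle
s=st()
c=eyes.camera_params("wrist");p,d=eyes.grab_frame("wrist");cv2.imwrite("pics/w9.png",cv2.resize(p[80:320,200:440],(600,600)));pickle.dump((p,d,c,s),open("w9.pkl","wb"))
X=cloud("wrist",d,c)
for name,(cx,cy,zl,zh) in {"A":(473,-172,60,120),"B":(473,-227,60,120),"C":(473,-282,60,120)}.items():
    m=(d>0)&(np.hypot(X[...,0]-cx,X[...,1]-cy)<22)&(X[...,2]>zl)&(X[...,2]<zh); Q=X[m]
    top=np.percentile(Q[:,2],90);T=Q[Q[:,2]>top-5]
    v,u=np.nonzero(m&(X[...,2]>top-5))
    print(name,len(T),"top",round(top,1),"mid",np.round((T.min(0)+T.max(0))/2,1),"mean",np.round(T.mean(0),1),"px",u.mean(),v.mean())
m=(d>0)&(X[...,2]>20)&(X[...,2]<29)&(abs(X[...,0]-473)<40)&(abs(X[...,1]+227)<100)
print("rack",np.percentile(X[m],[1,50,99],axis=0))
E
```

```text
t 15.95 p [ 473.77 -212.03  199.29] yaw 90.25 z [ 1.4e-03 -5.0e-04 -1.0e+00] F [-0.65  0.43  0.1 ] open 1.002 q [ 1.05  0.38 -0.83  1.9   0.34  1.    0.08]
A 139 top 90.3 mid [ 474.  -172.5   88.6] mean [ 474.2 -172.2   89.2] px 317.67625899280574 154.66906474820144
B 118 top 80.0 mid [ 474.2 -227.3   78. ] mean [ 474.  -226.7   78.9] px 317.271186440678 207.02542372881356
C 124 top 99.7 mid [ 473.4 -282.1   97.7] mean [ 473.5 -281.2   98.7] px 316.58870967741933 265.01612903225805
rack [[ 446.27133403 -315.26690035   22.68356777]
 [ 473.59577394 -211.23015374   24.5236416 ]
 [ 501.38140664 -138.93883959   26.30096574]]
```

View pics/w9.png

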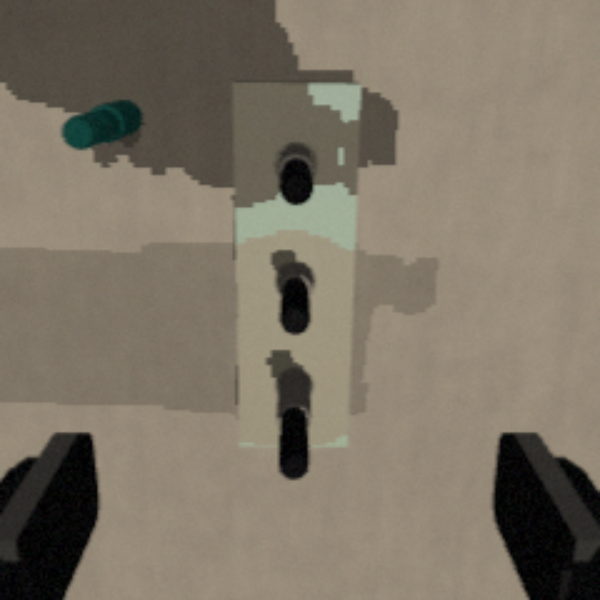

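Candidates in the wrist view:
- (317,155): top z 90, mid.
- (317,207): top z 80, **short**, the shortest visible shank. It has a black stem and stands in the rack, so it fits the 30 mm well.
- (316,265): top z 100, long.
- (243,130): the turquoise look-alike, off the rack and not meant.

The enlarged crop above confirms the middle one. Descending on it.

>>> step_arm:
  plan:
    - {"x":-0.015,"y":0,"z":0.02,"roll":0,"hand":1}
    - {"x":0,"y":0,"z":0.035,"roll":0,"hand":1}
    - {"x":0,"y":0,"z":0.035,"roll":0,"hand":1}
    - {"x":0,"y":0,"z":0.035,"roll":0,"hand":1}
    - {"x":0,"y":0,"z":0.02,"roll":0,"hand":1}
    - {"x":0,"y":0,"z":0.01,"roll":0,"hand":1}
    - {"x":0,"y":0,"z":0,"roll":0,"hand":1}
    - {"x":0,"y":0,"z":0,"roll":0,"hand":1}

```text
clock: 16.8
position: [474.0, -228.7, 44.4]
eef_rot: [0.001, 0.706, 0.708, 0.0]
wrist_force: [-1.0, -0.9, -0.3]
opening: 1.002
```

```bash
python3 - <<'E'
from h import *
st()
p,d=eyes.grab_frame("wrist");cv2.imwrite("pics/w10.png",p[100:400,120:520])
E
```

```text
t 16.8 p [ 474.   -228.72   44.44] yaw 90.12 z [ 1.7e-03 -7.0e-04 -1.0e+00] F [-0.96 -0.89 -0.28] open 1.002 q [ 0.93  0.62 -0.66  1.98  0.57  0.73 -0.08]
```

View pics/w10.png

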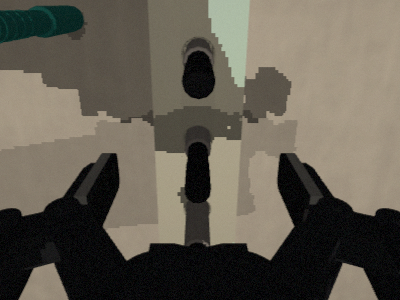

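>>> step_arm:
  plan:
    - {"x":0.001,"y":0,"z":0,"roll":0,"hand":0}
    - {"x":0,"y":0,"z":0,"roll":0,"hand":-0.5}
    - {"x":0,"y":0,"z":0,"roll":0,"hand":-1}
    - {"x":0,"y":0,"z":0,"roll":0,"hand":-1}
    - {"x":0,"y":0,"z":0,"roll":0,"hand":-1}
    - {"x":0,"y":0,"z":0,"roll":0,"hand":-1}
    - {"x":0,"y":0,"z":0,"roll":0,"hand":-1}
    - {"x":0,"y":0,"z":0,"roll":0,"hand":-1}
    - {"x":0,"y":0,"z":0,"roll":0,"hand":-1}
    - {"x":0,"y":0,"z":0,"roll":0,"hand":-1}

```text
clock: 17.85
position: [472.9, -228.0, 43.5]
eef_rot: [0.0, 0.707, 0.708, -0.0]
wrist_force: [-1.7, 0.5, 5.3]
opening: 0.118
```

```bash
python3 - <<'E'
from h import *
st()
E
```

```text
t 17.85 p [ 472.93 -227.97   43.49] yaw 90.08 z [ 0.e+00 -3.e-04 -1.e+00] F [-1.74  0.46  5.33] open 0.118 q [ 0.93  0.62 -0.66  1.98  0.57  0.73 -0.08]
```

>>> step_arm:
  plan:
    - {"x":0,"y":0,"z":-0.006,"roll":0,"hand":-1}
    - {"x":0,"y":0,"z":-0.014,"roll":0,"hand":-1}
    - {"x":0,"y":0,"z":-0.03,"roll":0,"hand":-1}
    - {"x":0,"y":0,"z":-0.03,"roll":0,"hand":-1}
    - {"x":0,"y":0,"z":-0.03,"roll":0,"hand":-1}
    - {"x":0.015,"y":0.003,"z":0,"roll":0,"hand":-1}
    - {"x":0.03,"y":0.005,"z":0,"roll":0,"hand":-1}
    - {"x":0.04,"y":0.007,"z":0,"roll":0,"hand":-1}
    - {"x":0.04,"y":0.007,"z":0,"roll":0,"hand":-1}
    - {"x":0.04,"y":0.007,"z":0,"roll":0,"hand":-1}
    - {"x":0.04,"y":0.007,"z":0,"roll":0,"hand":-1}
    - {"x":0.04,"y":0.007,"z":0,"roll":0,"hand":-1}
    - {"x":0.04,"y":0.005,"z":0,"roll":0,"hand":-1}
    - {"x":0.025,"y":0.004,"z":0,"roll":0,"hand":-1}
    - {"x":0.015,"y":0.001,"z":0,"roll":0,"hand":-1}
    - {"x":0,"y":0,"z":0,"roll":0,"hand":-1}
    - {"x":0,"y":0,"z":0,"roll":0,"hand":-1}
    - {"x":0,"y":0,"z":0,"roll":0,"hand":-1}

```text
clock: 19.65
position: [525.1, 95.7, 153.0]
eef_rot: [0.0, 0.707, 0.707, -0.001]
wrist_force: [-0.2, -0.2, -1.3]
opening: 0.118
```

```bash
python3 - <<'E'
from h import *
import pickle
s=st()
c=eyes.camera_params("wrist");p,d=eyes.grab_frame("wrist");cv2.imwrite("pics/w11.png",cv2.resize(p[120:320,200:440],(720,600)));pickle.dump((p,d,c,s),open("w11.pkl","wb"))
E
```

```text
t 19.65 p [525.12  95.69 152.98] yaw 89.99 z [-8.0e-04 -1.1e-03 -1.0e+00] F [-0.19 -0.19 -1.3 ] open 0.118 q [ 0.43  0.49 -0.83  1.9   0.44  0.94 -0.61]
```

View pics/w11.png

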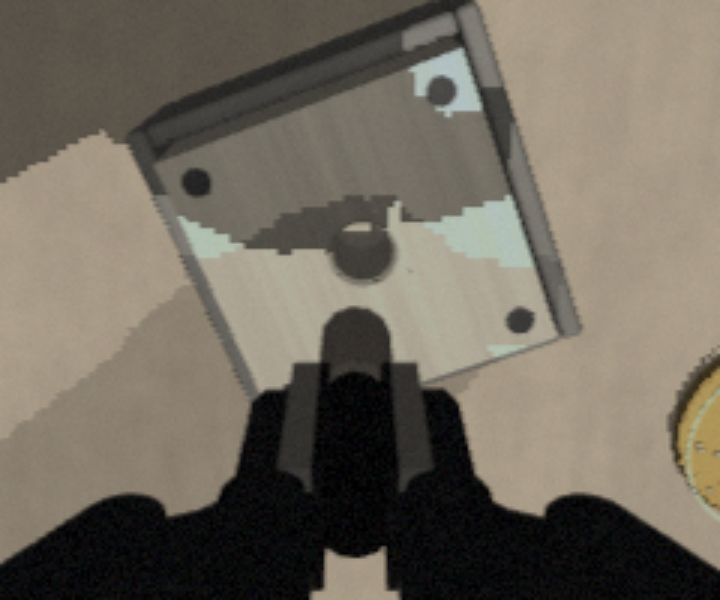

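```bash
python3 - <<'E'
from h import *
import pickle
from scipy.optimize import least_squares
p,d,c,s=pickle.load(open("w11.pkl","rb")); X=cloud("wrist",d,c); t=s["position"]
print("well",atz(c,320.7,203.3,70))
g=cv2.cvtColor(p,cv2.COLOR_BGR2GRAY)
for z0 in (118,120,125,130,135,140):
    m=(d>0)&(abs(X[...,2]-z0-1.5)<1.5+1e-9)&(abs(X[...,0]-t[0])<12)&(abs(X[...,1]-t[1]-5)<14)
    Q=X[m]
    if len(Q)>4:
        r=least_squares(lambda a:np.hypot(Q[:,0]-a[0],Q[:,1]-a[1])-8,[t[0],t[1]],loss="soft_l1")
        print(z0,len(Q),np.round(r.x,2),"rel tcp",np.round(r.x-t[:2],2),"xr",Q[:,0].min(),Q[:,0].max(),"ymax",Q[:,1].max())
m=(abs(X[...,0]-t[0])<12)&(abs(X[...,1]-t[1]-5)<20)&(X[...,2]>100)&(X[...,2]<160);print("lowest z",np.percentile(X[m][:,2],[1,5]))
# camera axis u of TCP
o=np.array(c["extrinsics"]);K=c["intrinsics"]
for z in (120,130,152.98):
  q=o[:3,:3].T@(np.array([t[0],t[1],z])-o[:3,3]);print("tcp axis px",K[0,0]*q[0]/q[2]+K[0,2],K[1,1]*q[1]/q[2]+K[1,2])
E
```

```text
well [528.07047258  98.3184311   70.        ]
120 11 [525.76  95.71] rel tcp [0.64 0.02] xr 518.969929295512 529.8187206729979 ymax 103.9037440100432
125 44 [525.58  95.62] rel tcp [ 0.46 -0.07] xr 518.4594807874561 533.1531463447052 ymax 103.9644329624884
130 46 [525.57  95.64] rel tcp [ 0.45 -0.05] xr 518.6302063206123 532.852914813127 ymax 104.0188908068512
135 48 [525.49  95.66] rel tcp [ 0.37 -0.04] xr 518.2301392908412 533.3744189822429 ymax 103.99089235891705
140 46 [525.5   95.73] rel tcp [0.38 0.04] xr 518.3594283811761 532.5605232504655 ymax 104.33971166725269
lowest z [122.51965963 124.56749936]
tcp axis px 317.06890101785564 231.33568705282562
tcp axis px 317.0173147995022 237.92918305373814
tcp axis px 316.87582994571227 256.013079245947
```

>>> step_arm:
  plan:
    - {"x":0.0026,"y":0.0025,"z":0.01,"roll":0,"hand":-1}
    - {"x":0,"y":0,"z":0.015,"roll":0,"hand":-1}
    - {"x":0,"y":0,"z":0.01,"roll":0,"hand":-1}
    - {"x":0,"y":0,"z":0.007,"roll":0,"hand":-1}
    - {"x":0,"y":0,"z":0,"roll":0,"hand":-1}
    - {"x":0,"y":0,"z":0,"roll":0,"hand":-1}
    - {"x":0,"y":0,"z":0,"roll":0,"hand":-1}

```text
clock: 20.4
position: [528.3, 100.1, 111.7]
eef_rot: [0.0, 0.707, 0.708, 0.0]
wrist_force: [-0.9, 0.6, -0.2]
opening: 0.116
```

```bash
cat > m.py <<'E'
from h import *
import sys
from scipy.optimize import least_squares
s=st();t=s["position"]
c=eyes.camera_params("wrist");p,d=eyes.grab_frame("wrist");a=cv2.resize(p[150:270,260:380],(480,480),interpolation=cv2.INTER_NEAREST);X=cloud("wrist",d,c)
z0=t[2]-33.5
m=(d>0)&(X[...,2]>z0+6)&(X[...,2]<z0+24)&(abs(X[...,0]-t[0])<12)&(abs(X[...,1]-t[1]-5)<14);Q=X[m]
r=least_squares(lambda a:np.hypot(Q[:,0]-a[0],Q[:,1]-a[1])-8,[t[0],t[1]],loss="soft_l1");print(len(Q),"insert",r.x)
p,d=eyes.grab_frame("scene");b=cv2.resize(p[190:270,253:333],(320,320));
p,d=eyes.grab_frame("side");e=cv2.resize(p[150:230,258:338],(320,320))
cv2.imwrite("pics/%s.png"%sys.argv[1],np.hstack([cv2.resize(a,(480,480))[:320*480//480][:320,80:400] if 0 else cv2.resize(a,(320,320)),b,e])[:, :960] if 0 else cv2.resize(np.hstack([cv2.resize(a,(320,320)),b,e]),(798,266)))
np.save("a.npy",a);cv2.imwrite("pics/%sa.png"%sys.argv[1],a)
E
python3 m.py w12
```

```text
t 20.4 p [528.3  100.07 111.69] yaw 90.09 z [ 8.e-04  2.e-04 -1.e+00] F [-0.85  0.62 -0.22] open 0.116 q [ 0.38  0.55 -0.79  1.92  0.51  0.87 -0.67]
276 insert [528.73871859 100.09316753]
```

View pics/w12a.png

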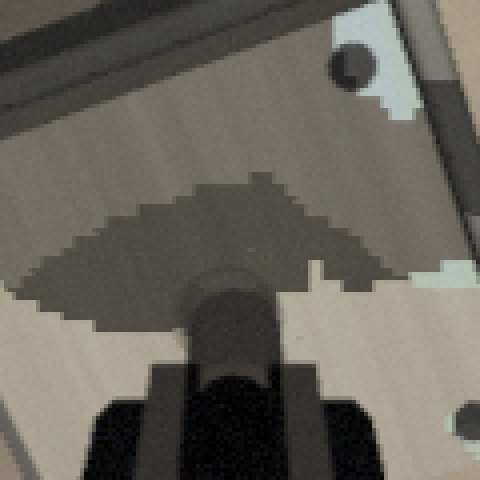

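View pics/w12.png

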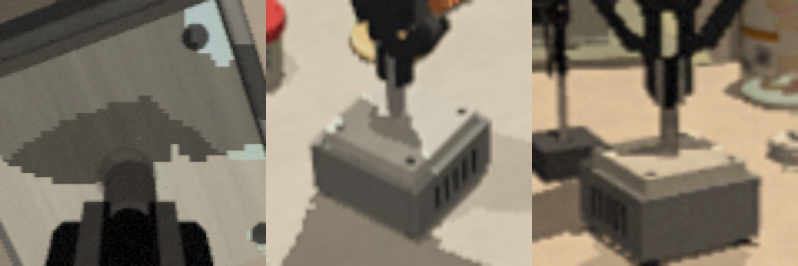

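>>> step_arm:
  plan:
    - {"x":-0.0016,"y":-0.0006,"z":0.004,"roll":0,"hand":-1}
    - {"x":0,"y":0,"z":0,"roll":0,"hand":-1}
    - {"x":0,"y":0,"z":0,"roll":0,"hand":-1}
    - {"x":0,"y":0,"z":0,"roll":0,"hand":-1}

```text
clock: 20.95
position: [527.3, 98.2, 107.3]
eef_rot: [-0.0, 0.707, 0.708, 0.0]
wrist_force: [-0.1, 0.5, -1.3]
opening: 0.112
```

```bash
python3 m.py w13
```

```text
t 20.95 p [527.34  98.25 107.32] yaw 90.08 z [ 0.  0. -1.] F [-0.11  0.54 -1.34] open 0.112 q [ 0.38  0.56 -0.78  1.93  0.51  0.87 -0.67]
272 insert [527.81500232  98.20046757]
```

View pics/w13a.png

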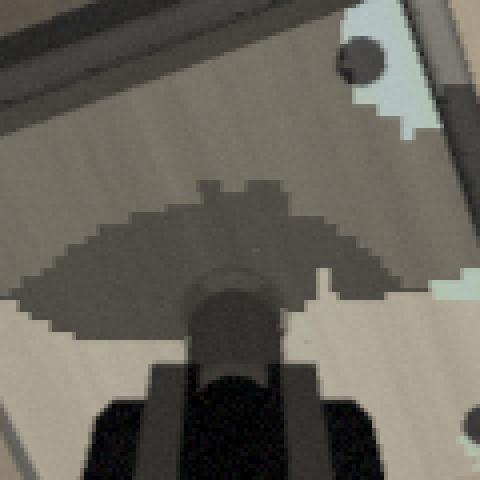

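The insert measures (527.8, 98.2) and the well (528.1, 98.3), so they are aligned. Lowering gently.

>>> step_arm:
  plan:
    - {"x":0,"y":0,"z":0.002,"roll":0,"hand":-1}
    - {"x":0,"y":0,"z":0.001,"roll":0,"hand":-1}
    - {"x":0,"y":0,"z":0.001,"roll":0,"hand":-1}
    - {"x":0,"y":0,"z":0.001,"roll":0,"hand":-1}
    - {"x":0,"y":0,"z":0,"roll":0,"hand":-1}

```text
clock: 21.6
position: [527.2, 98.2, 102.1]
eef_rot: [-0.0, 0.707, 0.708, -0.0]
wrist_force: [-0.2, 0.1, -0.1]
opening: 0.116
```

>>> step_arm:
  plan:
    - {"x":0,"y":0,"z":0.001,"roll":0,"hand":-1}
    - {"x":0,"y":0,"z":0.001,"roll":0,"hand":-1}
    - {"x":0,"y":0,"z":0,"roll":0,"hand":-1}

```text
clock: 21.9
position: [527.3, 98.1, 100.2]
eef_rot: [-0.0, 0.707, 0.708, -0.0]
wrist_force: [-0.4, -0.4, -0.2]
opening: 0.114
```

>>> step_arm:
  plan:
    - {"x":0,"y":0,"z":0.001,"roll":0,"hand":-1}
    - {"x":0,"y":0,"z":0.001,"roll":0,"hand":-1}
    - {"x":0,"y":0,"z":0,"roll":0,"hand":-1}

```text
clock: 22.2
position: [527.2, 98.1, 98.1]
eef_rot: [-0.0, 0.707, 0.708, -0.0]
wrist_force: [0.2, -0.0, -0.2]
opening: 0.114
```

It is 5 mm in without contact. Continuing.

>>> step_arm:
  plan:
    - {"x":0,"y":0,"z":0.002,"roll":0,"hand":-1}
    - {"x":0,"y":0,"z":0.002,"roll":0,"hand":-1}
    - {"x":0,"y":0,"z":0.002,"roll":0,"hand":-1}
    - {"x":0,"y":0,"z":0.002,"roll":0,"hand":-1}
    - {"x":0,"y":0,"z":0.002,"roll":0,"hand":-1}
    - {"x":0,"y":0,"z":0,"roll":0,"hand":-1}

```text
clock: 22.8
position: [527.2, 98.2, 88.0]
eef_rot: [-0.0, 0.707, 0.708, -0.0]
wrist_force: [-0.3, -0.7, -0.6]
opening: 0.114
```

>>> step_arm:
  plan:
    - {"x":0,"y":0,"z":0.002,"roll":0,"hand":-1}
    - {"x":0,"y":0,"z":0.002,"roll":0,"hand":-1}
    - {"x":0,"y":0,"z":0.002,"roll":0,"hand":-1}
    - {"x":0,"y":0,"z":0.002,"roll":0,"hand":-1}
    - {"x":0,"y":0,"z":0.002,"roll":0,"hand":-1}
    - {"x":0,"y":0,"z":0.001,"roll":0,"hand":-1}
    - {"x":0,"y":0,"z":0,"roll":0,"hand":-1}

```text
clock: 23.5
position: [527.3, 98.2, 77.1]
eef_rot: [-0.0, 0.707, 0.708, -0.0]
wrist_force: [0.3, -0.7, -1.2]
opening: 0.113
```

>>> step_arm:
  plan:
    - {"x":0,"y":0,"z":0.001,"roll":0,"hand":-1}
    - {"x":0,"y":0,"z":0.001,"roll":0,"hand":-1}
    - {"x":0,"y":0,"z":0,"roll":0,"hand":-1}

```text
clock: 23.8
position: [527.4, 98.2, 75.2]
eef_rot: [0.0, 0.707, 0.708, 0.0]
wrist_force: [-0.2, -0.0, -1.3]
opening: 0.114
```

>>> step_arm:
  plan:
    - {"x":0,"y":0,"z":0.001,"roll":0,"hand":-1}
    - {"x":0,"y":0,"z":0,"roll":0,"hand":-1}

```text
clock: 24.0
position: [527.4, 98.2, 74.2]
eef_rot: [0.0, 0.707, 0.708, 0.0]
wrist_force: [1.4, -0.1, -0.9]
opening: 0.111
```

>>> step_arm:
  plan:
    - {"x":0,"y":0,"z":0.001,"roll":0,"hand":-1}
    - {"x":0,"y":0,"z":0,"roll":0,"hand":-1}

```text
clock: 24.2
position: [527.5, 98.2, 73.5]
eef_rot: [0.0, 0.707, 0.708, 0.0]
wrist_force: [-1.5, -1.6, 1.9]
opening: 0.114
```

>>> step_arm:
  plan:
    - {"x":0,"y":0,"z":0.0005,"roll":0,"hand":-1}
    - {"x":0,"y":0,"z":0,"roll":0,"hand":-1}

```text
clock: 24.4
position: [527.5, 98.3, 73.5]
eef_rot: [0.0, 0.707, 0.708, -0.0]
wrist_force: [-2.4, -1.9, 6.4]
opening: 0.113
```

>>> step_arm:
  plan:
    - {"x":0,"y":0,"z":0,"roll":0,"hand":-0.6}
    - {"x":0,"y":0,"z":0,"roll":0,"hand":0}
    - {"x":0,"y":0,"z":0,"roll":0,"hand":1}
    - {"x":0,"y":0,"z":0,"roll":0,"hand":1}
    - {"x":0,"y":0,"z":0,"roll":0,"hand":1}
    - {"x":0,"y":0,"z":0,"roll":0,"hand":1}
    - {"x":0,"y":0,"z":0,"roll":0,"hand":1}
    - {"x":0,"y":0,"z":-0.02,"roll":0,"hand":1}
    - {"x":0,"y":0,"z":-0.04,"roll":0,"hand":1}
    - {"x":0,"y":0,"z":-0.045,"roll":0,"hand":1}
    - {"x":0,"y":0,"z":-0.045,"roll":0,"hand":1}
    - {"x":0,"y":0,"z":-0.03,"roll":0,"hand":1}
    - {"x":0,"y":0,"z":0,"roll":0,"hand":1}
    - {"x":0,"y":0,"z":0,"roll":0,"hand":1}

```text
clock: 25.8
position: [527.6, 98.0, 253.2]
eef_rot: [0.001, 0.707, 0.707, 0.0]
wrist_force: [0.4, -0.5, -0.3]
opening: 1.004
```

```bash
python3 - <<'E'
from h import *
st()
c=eyes.camera_params("wrist");p,d=eyes.grab_frame("wrist");X=cloud("wrist",d,c);a=cv2.resize(p[130:290,230:390],(400,400))
m=(d>0)&(np.hypot(X[...,0]-528,X[...,1]-98)<13)&(X[...,2]>80);Q=X[m];top=np.percentile(Q[:,2],90);T=Q[Q[:,2]>top-4];print("stem top",top,T.mean(0))
m=(d>0)&(np.hypot(X[...,0]-528,X[...,1]-98)>15)&(np.hypot(X[...,0]-528,X[...,1]-98)<35)&(X[...,2]>50)&(X[...,2]<90);print("block",np.median(X[m][:,2]))
p,d=eyes.grab_frame("scene");b=cv2.resize(p[170:330,230:430],(500,400))
cv2.imwrite("pics/f.png",cv2.resize(np.hstack([a,b]),(798,355)))
p,d=eyes.grab_frame("side");cv2.imwrite("pics/f2.png",cv2.resize(p[130:310,220:400],(600,600)))
E
```

```text
t 25.8 p [527.6   98.01 253.23] yaw 90.06 z [ 1.5e-03 -6.0e-04 -1.0e+00] F [ 0.44 -0.49 -0.31] open 1.004 q [ 0.5   0.37 -0.91  1.8   0.32  1.13 -0.52]
stem top 342.70819146901783 [528.05812852 109.57902693 341.53601379]
block 69.50400185884627
```

View pics/f.png

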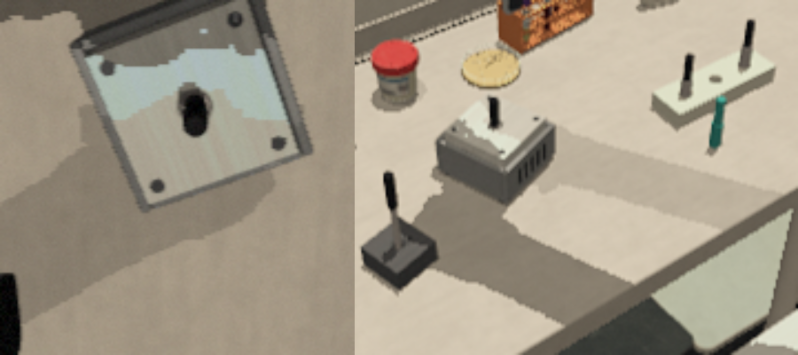

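View pics/f2.png

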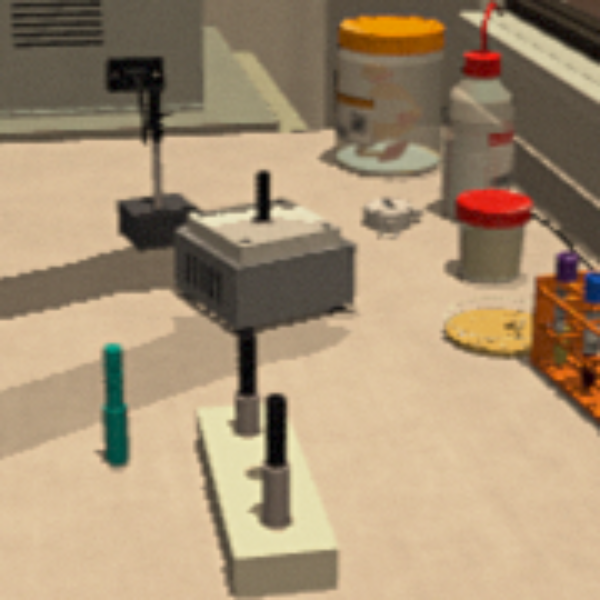

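Only the black stem shows above the block, with no shank visible. The other inserts and the rod are in place. One last height check, then handing in.

```bash
python3 - <<'E'
from h import *
c=eyes.camera_params("wrist");p,d=eyes.grab_frame("wrist");X=cloud("wrist",d,c)
m=(d>0)&(np.hypot(X[...,0]-528,X[...,1]-98)<13)&(X[...,2]>80)&(X[...,2]<150);Q=X[m];top=np.percentile(Q[:,2],90);T=Q[Q[:,2]>top-4];print("stem top",top,T.mean(0))
if abs(top-110)<2.5: print(env.finish_job())
E
```

```text
stem top 110.08880040116753 [527.71971467  98.79527664 109.37104251]
the job is handed in; nothing more can be done
None
```

The job is handed in at about 26 s of the 67 s allowed. insert_short is seated in the well and the depth rod is back in its stand.

- **Well depth:** the rod touched the floor at TCP z 133.4, and it had read 98.5 in the stand. That puts the floor at z ≈ 40, so the well is 30 mm deep. The highest contact force I read there was about 9 N.
- **Rod:** set back on the stand's floor and released. The last scene and side pictures show it upright.
- **Insert:** I took insert_short from the middle slot of the rack, where its top stood at z 80. I lowered it in 1–2 mm steps until it met the floor at TCP z 73.5, the height I had predicted, with about 6 N.
- **Last checks:** the stem top is at z 110.1, where 110 means flush. The shank is not visible above the block, the other two inserts are still in the rack, and the cup, dish and turquoise look-alike look undisturbed.
- **Disagreements:**
  - The wrist camera and the measured TCP differed by up to about 1 mm in x. I removed this before insertion by measuring the insert and the well in the same camera frame.
  - One stem-height reading (343 mm) was wrong because it picked up gripper points. I repeated it with a tighter filter to get 110.1.

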